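# Hold the purge slide open at the mark

## Robot

A 6-joint arm with a two-finger parallel gripper is mounted at the origin on the work surface. World frame = base frame: x ahead of the robot, y to its left, z up, the work surface at z = 0. Lengths are in m, angles in rad, forces in N, time in s.
With the tool pointing down it reaches from about 0.3 to 0.875 m from the base axis. Payload 6.4 kg.
Tool frame: the origin (TCP) lies midway between the tips of the shut fingers; the grasp point (between the pads) lies 19 mm behind it; x points along the fingers, y is the direction in which the jaws open and shut, and the axes are right-handed (so a half turn about x gives the same grasp; the last joint's range is limited). The gripper opens to 85 mm and grips with 20 to 120 N. Pads are 22 mm wide; open, the fingers measure 114 mm over their backs; the gripper's body (76 mm by 85 mm) begins 54 mm behind the grasp point. The pads swing forward as they close: fully open they stand 13 mm farther back than shut.
Start: joints at [1.006, 0.181, 1.607, -0, 1.354, -0.206], TCP at [0.202, 0.538, 0.231] pointing down, gripper open.
Joint ranges: [-2.99, 2.99], [-0.89, 2.07], [0.3, 2.58], [-1.14, 4.28], [0, 2.63], [-3.12, 3.12]. Speed limits (rad/s): [2.57, 2.57, 3.01, 3.14, 3.14, 3.14].

## Interface

Orientations are given as a unit quaternion [w, x, y, z].
In Python, from bench import ctrl gives the robot as it stands.
- The arm moves only by the tool servo_tool, never from a script. Its argument "targets" is a list of rows, each a list of 7 numbers: the turn, a rotation vector about the tool's x, y, z in rad, then the shift along the tool's x, y, z in mm, then the opening, from -1 (shut) to 1 (fully open). A call has exactly 8 rows; each row is the pose to reach, as a shift and turn from the pose measured when the call began, along the tool's axes at that moment; what a row does not reach only later rows make up. A row lasts 1/8 s, in which the tool goes at most 62.5 mm and 10.7 degrees, less where a joint would pass 70% of its speed; a pose out of reach is approached as far as the arm can. A call with a gripper value outside its range is refused whole. The fingers move at their own pace and stop on an object; the grip force is fixed at half the most. Time passes only in rows, so rows that repeat a pose let the fingers close, or fill a call up. It gives the time, the measured TCP pose, the force and the opening at its end, in the units of the state.
- ctrl.get_obs(): the state, without advancing time (a new reading comes with each control period).
- ctrl.camera(name): name is "scene" or "side" or "wrist"; returns a dict with "pixels" (384x512x3 uint8, blue, green, red), "intrinsics" (3x3 intrinsics, pixels), "R" (3x3) and "t" (3): a world point X has camera coordinates R X + t; the wrist camera has in their place "tool_from_camera" (4x4, takes a point from camera to tool coordinates, whose origin is the TCP and whose axes are the tool frame's). Camera axes: x right, y down, z forward; pixel columns grow to the right and rows downward; lengths in m; the calibration is good to about 2 mm. A picture is of the moment at which its call begins: read the wrist's pose just before it. There is no depth.
- ctrl.hand_in(): hands the job in, once; it reports no verdict.
The state is a dict: "time_s": time; "q": joint angles; "dq": joint speeds; "joint_efforts": joint torques, N m; "eef_pos": TCP position; "eef_rot": TCP orientation; "wrist_force": force on the tool from outside, world axes, zero at the start; "torque": the same for the moment, N m; "opening": opening from 0.0 (shut) to 1.0 (fully open).
Only numpy, scipy, OpenCV 4.12 (cv2) and the standard library are available. Lean on these libraries where they do the work, as an engineer would, in place of code of your own. Each camera call takes 0.05 s, during which the arm holds its last target.

## Task

An orange-capped glass bottle has been left standing in front of the purge slide of the analyser's inlet module: first lift it away and set it down, upright, in the blue tray. Only then pull the slide out by its red grip until its red pointer stands at the middle of the green mark, and keep it there: the slide springs back when let go, so finish while still holding it at the mark. Don't drop or tip the bottle, and leave the vial block, the amber jar and the screwdriver where they are.

Things in the scene. Friction and masses are not known exactly. Their poses are not given: they have to be found in the camera images.
- inlet: Fixed inlet module: white housing 140 deep (x), 240 wide (y), 100 mm high; metal parts on top, 45 mm or more behind its front face, reach 165 mm. Origin on the bench under the middle of the front face; x points into the housing (roughly away from the robot), y left seen from the robot, z up. Before the face lies a dark guide plate 8 mm thick, x -190 to 0, 190 mm wide.
- purge_slide: Spring-return slide along inlet's x: steel bar 30 mm wide, top at 20 mm, ending 18 mm before the grip's centre; red upright grip 22 x 22 mm, 20 to 70 mm above the bench. Origin at bench level under the grip's centre, axes as inlet's. Rests at x = -75 mm, y = 0 in inlet's frame; pulls out 100 mm along inlet's -x. Spring: 4 N at rest, 12 N fully out; springs back if let go.
- pointer (a point): Tip of the slide's red pointer, a 4 mm wide arm from the grip's foot towards inlet's +y; the tip is 65 mm in +y from the grip's centre, 17 mm above the bench, at the same inlet x as the grip's centre. Moves with the slide.
- mark: Green index clamped on the aluminium rail (top 24 mm) at inlet y = 78 mm; 10 mm wide along the slide's travel, 20 mm across, top at 30 mm. Fixed during a run, but anywhere from 45 to 80 mm of travel from rest. Origin at bench level under its centre, axes as inlet's. The pointer is at the mark when both have the same inlet x.
- bottle: Empty, closed glass bottle with an orange screw cap, loose, about 0.18 kg, standing on the guide plate in the slide's way. Body 56 mm in diameter up to 60 mm, then a shoulder; cap 38 mm in diameter, from 80 to 106 mm above the bottle's underside. Origin at the centre of its underside; z along its axis.
- tray: Shallow open blue tray fixed to the bench, 120 x 120 mm outside, 18 mm high, walls 5 mm. Origin under its centre. It may be on either side of the module.
- tray_in (a point): Centre of the blue tray's inner floor, 5 mm above the bench; axes as the tray's. The bottle is to stand here, near enough to the middle to be clear of the walls.
- vial_block: Bystander: loose grey block 90 x 60 mm with eight small vials, 51 mm high in all. Origin at the centre of its underside. To be left alone.
- amber_jar: Bystander: loose closed amber jar, 48 mm in diameter, 65 mm high. Origin at the centre of its underside. To be left alone.
- screwdriver: Bystander: loose screwdriver with a black handle, lying on the bench, about 160 mm long along its x. To be left alone.
There are look-alikes about, which are no part of the job. What is shaped like the bottle but pink or purple is not meant.

How it is judged:
On the way, in this order (a step that is already met when the one before it is completed fails the run):
1. the bottle stands upright in the blue tray, let go (x of bottle in the frame of tray_in between -0.028 and 0.028 m and y of bottle in the frame of tray_in between -0.028 and 0.028 m and z of bottle in the frame of tray_in below 0.004 m and angle between bottle's own z axis and vertical below 0.1 rad and contact force between the fingers and bottle below 0.1 N and linear speed of bottle below 0.03 m/s), for 0.2 s.
2. the slide is held with its pointer at the green mark (x of pointer in the frame of mark between -0.005 and 0.005 m and linear speed of purge_slide below 0.01 m/s and contact force between the fingers and purge_slide above 1 N), for 0.3 s.
At the end, for the whole second after the job is handed in: the fingers hold the slide (contact over 1 N), still, with the pointer within 5 mm of the mark's centre along the travel; the bottle stands upright (within 0.1 rad) and let go on the floor of the tray, its axis within 28 mm of the tray's centre in the tray's x and y (all of step 1 and all of step 2); the arm keeps its last pose, push and grip.
It fails at once if the slide is pulled out more than 15 mm before the bottle is in the tray (x of purge_slide in the frame of inlet below -0.09 m and horizontal distance between bottle and tray_in above 0.05 m).
It fails at once if the bottle is tipped over (angle between bottle's own z axis and vertical above 0.6 rad).
It fails at once if the bottle is dropped from more than about 3 cm (height (world z) of bottle above 0.04 m and contact force between bottle and anything else below 0.02 N).
It fails at once if the vial block, the amber jar or the screwdriver is moved more than 3 cm (distance of any of vial_block, amber_jar, screwdriver from where it was at the start of the episode above 0.03 m).
It also fails if it takes over 53 s, if anything falls off the work surface, if the arm or the gripper's body presses on something with over 40 N, if the wrist force passes 120 N, or if a joint passes its speed limit or range.

## Working session

There is one attempt and no reset: what is moved stays moved. The work goes in short steps, Python scripts to look and compute and a tool call to move; the robot and the scene stay as the last step left them, time stands still between calls to the robot, and variables do not carry over. Pictures are saved under pics/ and viewed, and the job is handed in when it is done.

Besides the shell and the picture viewer there is one more tool, called after "Call:" by a JSON object that holds its "api" and its "payload", one argument or row to a line. servo_tool: Moves the arm, as the interface text tells. Its arguments: {"type":"object","properties":{"targets":{"type":"array","items":{"type":"array","items":{"type":"number"}}}},"required":["targets"]}

```bash
mkdir -p pics; ls
cat > h.py <<'E'
import numpy as np, cv2, json
from bench import ctrl
from scipy.spatial.transform import Rotation as Ro
def snap(n,f):
    c=ctrl.camera(n); cv2.imwrite('pics/'+f,c['pixels']); return c
E
python3 - <<'E'
from h import *
o=ctrl.get_obs(); print({k:np.round(v,3).tolist() for k,v in o.items()})
import pickle
d={n:snap(n,n+'0.png') for n in ('scene','side','wrist')}
d['obs']=o
pickle.dump(d,open('d0.pkl','wb'))
for n in ('scene','side'): print(d[n]['intrinsics'],-d[n]['R'].T@d[n]['t'],d[n]['R'])
print(d['wrist']['tool_from_camera'])
E
```

```text
pics
{'time_s': 0.0, 'q': [1.006, 0.182, 1.608, -0.0, 1.354, -0.206], 'dq': [0.001, -0.0, 0.001, 0.0, 0.0, 0.001], 'joint_efforts': [-0.002, -44.489, -35.133, -0.0, 0.009, 0.0], 'eef_pos': [0.202, 0.538, 0.23], 'eef_rot': [0.696, 0.126, 0.696, -0.127], 'wrist_force': [0.444, 0.174, -0.098], 'torque': [-0.027, -0.006, -0.045], 'opening': 0.997}
[[352.41786781   0.         257.91651941]
 [  0.         352.41786781 192.84717656]
 [  0.           0.           1.        ]] [1.1240969  0.45307009 0.55904132] [[-6.33165675e-01  7.74016193e-01 -4.00109880e-04]
 [ 4.65412980e-01  3.80306961e-01 -7.99222981e-01]
 [-6.18459365e-01 -5.06226775e-01 -6.01034497e-01]]
[[432.26536683   0.         251.74408475]
 [  0.         432.26536683 199.84322698]
 [  0.           0.           1.        ]] [ 0.28487321 -0.80723987  0.88740481] [[ 0.93802966 -0.34607181  0.01829365]
 [-0.23004249 -0.6612742  -0.71400062]
 [ 0.25919261  0.66554544 -0.69990603]]
[[ 5.88982384e-04 -3.15136449e-01  9.49046190e-01 -1.42098715e-01]
 [ 9.99999826e-01  1.95978714e-04 -5.55528541e-04  8.40783581e-04]
 [-1.09255599e-05  9.49046353e-01  3.15136510e-01 -8.09763666e-02]
 [ 0.00000000e+00  0.00000000e+00  0.00000000e+00  1.00000000e+00]]
```

View pics/scene0.png

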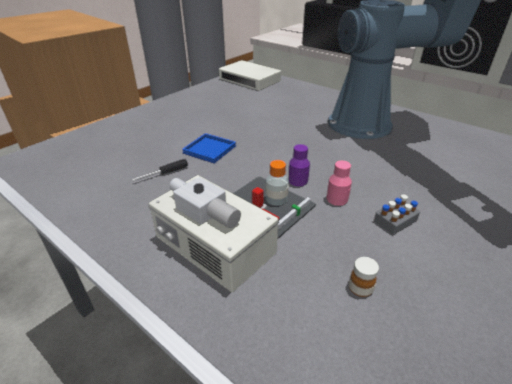

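View pics/side0.png

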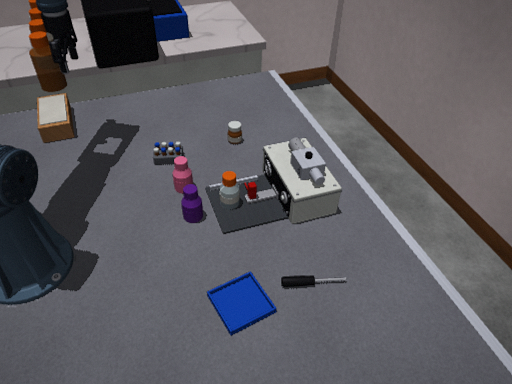

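View pics/wrist0.png

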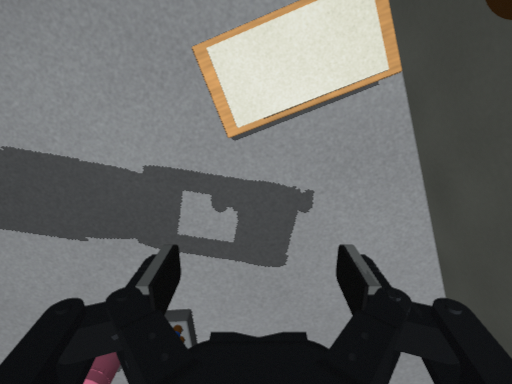

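The scene image shows a clear bottle with an orange cap at about (277,185). The pink one at (339,185) and the purple one at (299,167) are look-alikes. In the side image they are at (230,190), (182,175) and (192,203). Only the orange-capped one stands on the dark guide plate in front of the red grip. I'll confirm this in enlarged crops.

Run:
```python
from h import *
a=cv2.imread('pics/scene0.png')[140:250,220:350]; cv2.imwrite('pics/sc_crop.png',cv2.resize(a,None,fx=6,fy=5.4,interpolation=cv2.INTER_CUBIC) if 0 else cv2.resize(a,None,fx=5,fy=5,interpolation=cv2.INTER_CUBIC))
a=cv2.imread('pics/side0.png')[130:240,170:320]; cv2.imwrite('pics/si_crop.png',cv2.resize(a,None,fx=5,fy=5,interpolation=cv2.INTER_CUBIC))
```

```text
(no output)
```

View pics/sc_crop.png

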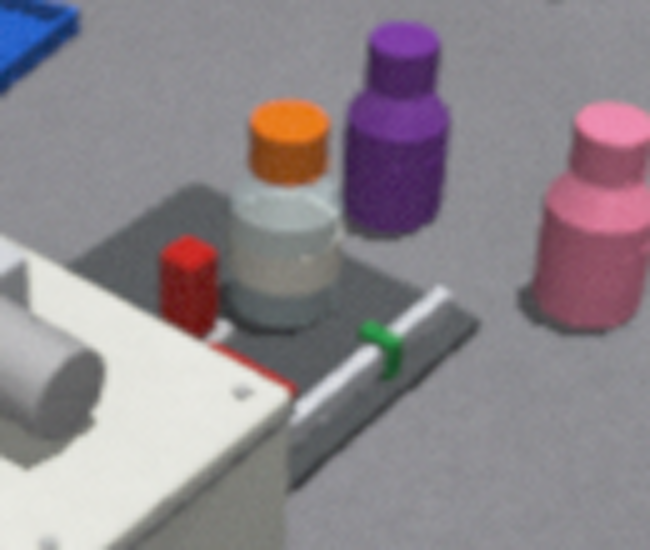

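View pics/si_crop.png

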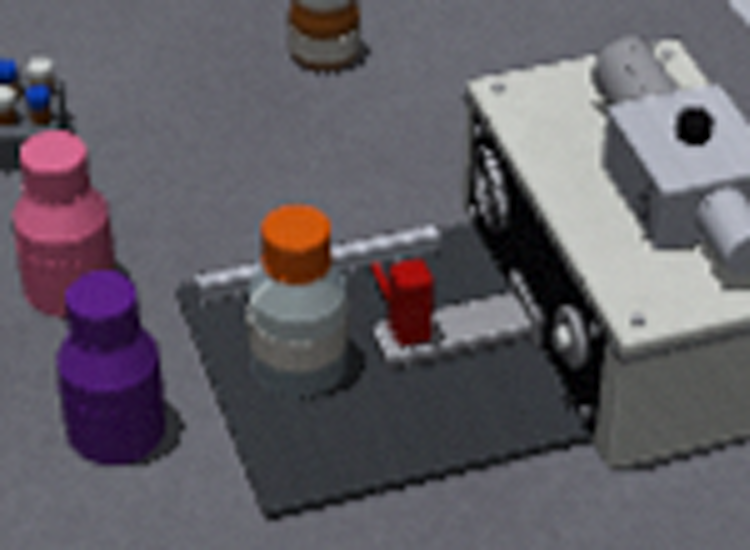

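```bash
cat >> h.py <<'E'
import pickle
def P(c): return c['intrinsics']@np.c_[c['R'],c['t']]
def tri(c1,p1,c2,p2):
    X=cv2.triangulatePoints(P(c1),P(c2),np.array(p1,float).reshape(2,1),np.array(p2,float).reshape(2,1)).ravel(); return X[:3]/X[3]
def plane(c,p,z):
    C=-c['R'].T@c['t']; d=c['R'].T@np.linalg.inv(c['intrinsics'])@np.array([p[0],p[1],1.]); return C+d*(z-C[2])/d[2]
def proj(c,X):
    q=P(c)@np.r_[X,1]; return q[:2]/q[2]
E
python3 - <<'E'
from h import *
d=pickle.load(open('d0.pkl','rb')); s,i=d['scene'],d['side']
def S(x,y): return (220+x/5-.4,140+y/5-.4)
def I(x,y): return (170+x/5-.4,130+y/5-.4)
for n,a,b in [('cap',S(290,119),I(297,229)),('grip',S(189,251),I(411,271)),('FL',S(477,325),I(181,288)),('FR',S(199,184),I(271,516))]:
    X=tri(s,a,i,b); print(n,X.round(4),proj(s,X)-a,proj(i,X)-b)
m=plane(s,S(380,330),.03); print('mark',m)
for p in [(208,295),(251,275),(275,306),(233,330)]: print('tray side',plane(i,p,.018).round(4))
# blue mask centroid
for c,nm in((s,'scene'),(i,'side')):
    im=c['pixels'].astype(int); m=((im[...,0]>90)&(im[...,2]<60)&(im[...,1]<100)).astype(np.uint8)
    n,l,st,ce=cv2.connectedComponentsWithStats(m)
    k=[j for j in range(1,n) if st[j,4]>200]; print(nm,[(st[j].tolist(),ce[j].round(1).tolist()) for j in k])
    for j in k:
        h=cv2.findContours((l==j).astype(np.uint8),0,2)[0][0]; h=cv2.approxPolyDP(cv2.convexHull(h),6,True); print(h.reshape(-1,2).tolist())
a=s['pixels'][125:170,170:250];cv2.imwrite('pics/tr_s.png',cv2.resize(a,None,fx=8,fy=8,interpolation=cv2.INTER_CUBIC))
E
```

```text
cap [0.546  0.0394 0.1125] [-0.29046045  0.1370829 ] [-0.16159734 -0.09314783]
grip [0.6107 0.0316 0.0686] [ 0.11797211 -0.04652896] [0.06372741 0.02947118]
FL [0.5005 0.128  0.0046] [ 0.14688343 -0.07573564] [0.07766077 0.04948564]
FR [ 0.495  -0.0603  0.0043] [-1.06052907  0.43183043] [-0.70300319 -0.343932  ]
mark [0.56203447 0.1090241  0.03      ]
tray side [ 0.3999 -0.2455  0.018 ]
tray side [ 0.5144 -0.2258  0.018 ]
tray side [ 0.5366 -0.3254  0.018 ]
tray side [ 0.4266 -0.3501  0.018 ]
scene [([183, 134, 52, 29, 790], [208.9, 147.8])]
[[183, 152], [205, 134], [234, 142], [214, 162]]
side [([207, 272, 69, 60, 2193], [240.5, 302.0])]
[[251, 272], [275, 308], [227, 330], [207, 291]]
```

View pics/tr_s.png

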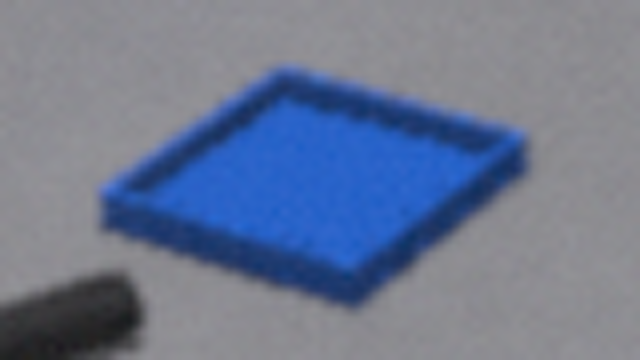

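```bash
cat >> h.py <<'E'
def Rcur(o): q=o['eef_rot']; return Ro.from_quat([q[1],q[2],q[3],q[0]])
def Rdown(yaw,flip=1):
    # tool x down, tool y along flip*(inlet y), inlet yaw given
    x=np.array([0,0,-1.]); y=flip*np.array([-np.sin(yaw),np.cos(yaw),0]); return Ro.from_matrix(np.c_[x,y,np.cross(x,y)])
def go(p,R):
    o=ctrl.get_obs(); A=Rcur(o)
    print('now',np.round(o['eef_pos'],4),'rotvec',(A.inv()*R).as_rotvec().round(3),'shift mm',(A.inv().apply(np.array(p)-o['eef_pos'])*1000).round(1),'F',np.round(o['wrist_force'],1),'open',round(float(o['opening']),3),'t',o['time_s'],'q',np.round(o['q'],2))
def wcam(c,o):
    T=np.eye(4);T[:3,:3]=Rcur(o).as_matrix();T[:3,3]=o['eef_pos']; M=np.linalg.inv(T@c['tool_from_camera']); c['R']=M[:3,:3];c['t']=M[:3,3]; return c
E
python3 - <<'E'
from h import *
d=pickle.load(open('d0.pkl','rb')); s,i=d['scene'],d['side']
print(Rcur(d['obs']).as_matrix().round(3))
def T(x,y): return (170+x/8-.44,125+y/8-.44)
c=[plane(s,T(*p),.018) for p in [(285,68),(525,138),(357,272),(103,190)]]; print(np.round(c,4),np.mean(c,0))
for X in [(.469,-.287,.018)]: print(proj(s,X),proj(i,X))
for f in (1,-1): go([.546,.039,.24],Rdown(-.03,f))
E
```

```text
[[-0.001  0.351  0.936]
 [-0.001  0.936 -0.351]
 [-1.    -0.002 -0.   ]]
[[ 0.4234 -0.3451  0.018 ]
 [ 0.4049 -0.2284  0.018 ]
 [ 0.519  -0.208   0.018 ]
 [ 0.5379 -0.3262  0.018 ]] [ 0.47132481 -0.27691671  0.018     ]
[207.58042242 143.75274296] [241.72792045 300.90690284]
now [0.2017 0.538  0.2306] rotvec [-0.329 -0.     0.001] shift mm [  -9.1 -346.3  497.6] F [ 0.4  0.1 -1. ] open 1.001 t 0.15 q [ 1.01  0.18  1.61 -0.    1.35 -0.21]
now [0.2017 0.538  0.2306] rotvec [2.813e+00 2.000e-03 1.000e-03] shift mm [  -9.1 -346.3  497.6] F [ 0.4  0.1 -1. ] open 1.001 t 0.15 q [ 1.01  0.18  1.61 -0.    1.35 -0.21]
```

Call:
{"api": "servo_tool", "payload": {
  "targets": [
    [-0.06,0,0,-10,-45,45,1],
    [-0.12,0,0,-20,-90,90,1],
    [-0.18,0,0,-30,-130,130,1],
    [-0.24,0,0,-40,-175,175,1],
    [-0.3,0,0,-50,-220,220,1],
    [-0.33,0,0,-50,-265,265,1],
    [-0.33,0,0,-50,-310,310,1],
    [-0.33,0,0,-50,-350,350,1]
  ]
}}

```text
time_s: 1.15
eef_pos: [0.4068, 0.0857, 0.2811]
eef_rot: [0.707, 0.01, 0.707, -0.011]
wrist_force: [1.5, 0.8, -0.9]
opening: 0.996
```

Run:
```python
from h import *
go([.42,.05,.28],Rdown(-.03))
o=ctrl.get_obs(); c=wcam(snap('wrist','w1.png'),o); pickle.dump((o,c),open('w1.pkl','wb'))
```

```text
now [0.4068 0.0857 0.2811] rotvec [0.001 0.    0.001] shift mm [  1.2 -35.3  14.2] F [ 1.5  0.8 -0.9] open 0.996 t 1.15 q [-0.08 -0.24  1.92 -0.    1.47 -1.62]
```

View pics/w1.png

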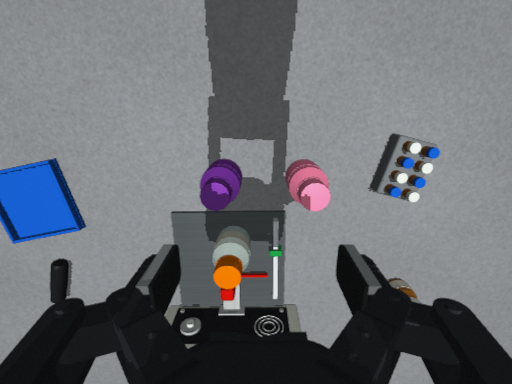

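Run:
```python
from h import *
a=cv2.imread('pics/w1.png'); cv2.imwrite('pics/w1c.png',cv2.resize(a[200:320,160:300],None,fx=5,fy=5,interpolation=cv2.INTER_CUBIC));cv2.imwrite('pics/w1t.png',cv2.resize(a[150:250,0:100],None,fx=6,fy=6,interpolation=cv2.INTER_CUBIC))
```

```text
(no output)
```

View pics/w1c.png

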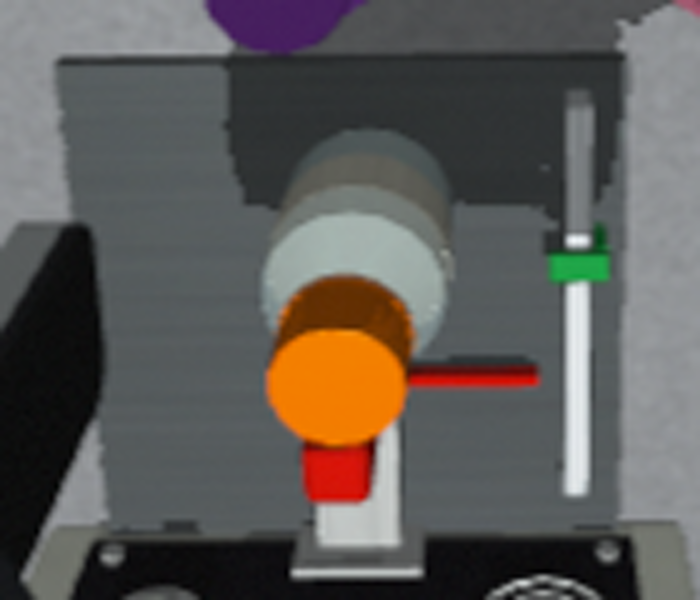

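View pics/w1t.png

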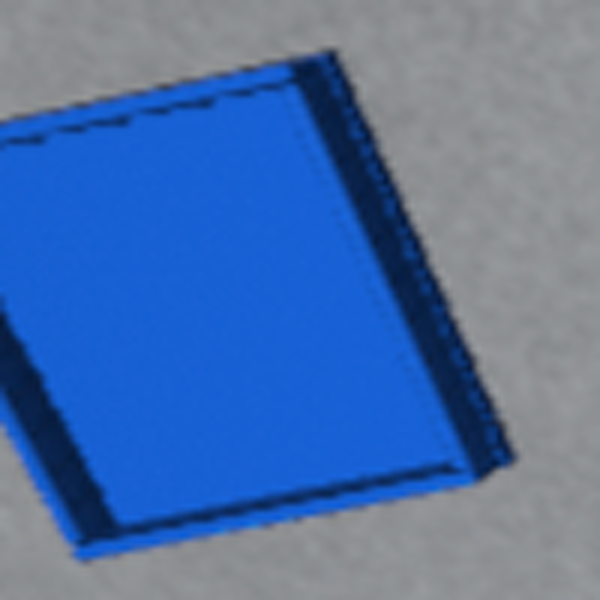

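Run:
```python
from h import *
d=pickle.load(open('d0.pkl','rb')); s,i=d['scene'],d['side']; o,w=pickle.load(open('w1.pkl','rb'))
def S(x,y): return (220+x/5-.4,140+y/5-.4)
def I(x,y): return (170+x/5-.4,130+y/5-.4)
def W(x,y): return (160+x/5-.4,200+y/5-.4)
def V(x,y): return (x/6-.4,150+y/6-.4)
for n,a,b,c in [('cap',S(290,119),W(337,386),s),('capI',I(297,229),W(337,386),i),('FL',S(477,325),W(626,60),s),('FR',I(271,516),W(58,65),i),('mark',S(380,330),W(579,267),s),('pointer',I(377,266),W(538,377),i),('pointerS',S(295,388),W(538,377),s)]:
    X=tri(c,a,w,b); print(n,X.round(4),proj(c,X)-a,proj(w,X)-b)
for n,p,z in [('mark',(579,267),.03),('pointer',(538,377),.017),('FL',(626,60),.008),('FR',(58,65),.008),('cap',(337,386),.114),('railF',(580,92),.024),('railB',(576,496),.024)]: print(n,plane(w,W(*p),z).round(4))
t=[plane(w,V(295,68),.018),plane(w,V(478,482),.018),plane(w,V(75,552),.018)]
b=[plane(w,V(333,52),0),plane(w,V(513,460),0)]
print(np.round(t,4),np.round(b,4),np.linalg.norm(t[0]-t[1]),np.linalg.norm(t[1]-t[2]),(t[0]+t[2])/2)
```

```text
cap [0.5462 0.0405 0.1133] [0.04821733 0.02579508] [-0.1389606   0.07389204]
capI [0.5469 0.0402 0.1114] [ 0.05261907 -0.05594735] [-0.10298784 -0.36348322]
FL [0.4998 0.1275 0.0036] [0.0547891  0.01285782] [-0.12974653  0.06233137]
FR [ 0.4966 -0.0613  0.0033] [-0.02858556  0.01833998] [0.02163534 0.13778116]
mark [0.562  0.1094 0.03  ] [0.15094281 0.04974915] [-0.34717365  0.17298164]
pointer [0.6135 0.0961 0.0164] [-0.02699129  0.03054936] [0.04839153 0.16139924]
pointerS [0.6112 0.0958 0.0192] [0.04697383 0.01849177] [-0.10090578  0.05125661]
mark [0.5617 0.11   0.03  ]
pointer [0.6127 0.096  0.017 ]
FL [0.4979 0.1273 0.008 ]
FR [ 0.4944 -0.0596  0.008 ]
cap [0.5456 0.0408 0.114 ]
railF [0.5019 0.1112 0.024 ]
railB [0.6575 0.1084 0.024 ]
[[ 0.4012 -0.23    0.018 ]
 [ 0.5168 -0.211   0.018 ]
 [ 0.535  -0.3283  0.018 ]] [[ 0.4006 -0.2331  0.    ]
 [ 0.5187 -0.2128  0.    ]] 0.11712887648092099 0.11864802568465554 [ 0.46811888 -0.27916353  0.018     ]
```

The wrist view gives these positions:

| Item | Measured (m) | Check |
|---|---|---|
| Cap top | (0.546, 0.0405, 0.113) | 0.114 expected |
| Mark | (0.562, 0.1095, 0.030) | height agrees |
| Pointer tip | (0.6125, 0.096, 0.017) | height agrees |
| Tray centre | (0.470, -0.278) | sides measure 117–119 mm |

Next I'll move over the bottle.

Run:
```python
from h import *
go([.546,.0405,.19],Rdown(-.018)); go([.546,.0405,.09],Rdown(-.018))
```

```text
now [0.4097 0.0789 0.2811] rotvec [-0.017  0.001  0.006] shift mm [ 91.5 -33.  137.5] F [ 2.5 -5.5  0.9] open 1.002 t 1.2 q [-0.09 -0.24  1.91 -0.01  1.46 -1.63]
now [0.4097 0.0789 0.2811] rotvec [-0.017  0.001  0.006] shift mm [191.5 -32.4 137.3] F [ 2.5 -5.5  0.9] open 1.002 t 1.2 q [-0.09 -0.24  1.91 -0.01  1.46 -1.63]
```

Call:
{"api": "servo_tool", "payload": {
  "targets": [
    [0,0,0,10,-8,40,1],
    [-0.01,0,0,25,-16,80,1],
    [-0.017,0,0.006,45,-25,115,1],
    [-0.017,0,0.006,70,-33,137.5,1],
    [-0.017,0,0.006,90,-33,137.5,1],
    [-0.017,0,0.006,90,-33,137.5,1],
    [-0.017,0,0.006,90,-33,137.5,1],
    [-0.017,0,0.006,90,-33,137.5,1]
  ]
}}

```text
time_s: 2.2
eef_pos: [0.5466, 0.0407, 0.1929]
eef_rot: [0.708, 0.006, 0.706, -0.006]
wrist_force: [-1.1, -0.1, 0.1]
opening: 1.0
```

Run:
```python
from h import *
go([.546,.0405,.09],Rdown(-.018))
```

```text
now [0.5466 0.0407 0.1929] rotvec [0.    0.004 0.   ] shift mm [102.9  -0.2  -0.9] F [-1.1 -0.1  0.1] open 1.0 t 2.2 q [-0.14  0.16  1.72  0.    1.27 -1.7 ]
```

Call:
{"api": "servo_tool", "payload": {
  "targets": [
    [0,0.004,0,25,0,-1,1],
    [0,0.004,0,50,0,-1,1],
    [0,0.004,0,75,0,-1,1],
    [0,0.004,0,95,0,-1,1],
    [0,0.004,0,103,0,-1,1],
    [0,0.004,0,103,0,-1,1],
    [0,0.004,0,103,0,-1,1],
    [0,0.004,0,103,0,-1,1]
  ]
}}

```text
time_s: 3.2
eef_pos: [0.5466, 0.0406, 0.0909]
eef_rot: [0.708, 0.006, 0.707, -0.006]
wrist_force: [-0.6, -0.2, -1.0]
opening: 1.002
```

Run:
```python
from h import *
go([.546,.0405,.09],Rdown(-.018)); snap('scene','s2.png'); snap('wrist','w2.png')
a=cv2.imread('pics/s2.png')[100:250,200:350]; cv2.imwrite('pics/s2c.png',cv2.resize(a,None,fx=4,fy=4))
```

```text
now [0.5466 0.0406 0.0909] rotvec [0.    0.001 0.   ] shift mm [ 0.9 -0.1 -0.6] F [-0.6 -0.2 -1. ] open 1.002 t 3.2 q [-0.14  0.29  1.78 -0.    1.07 -1.7 ]
```

View pics/s2c.png

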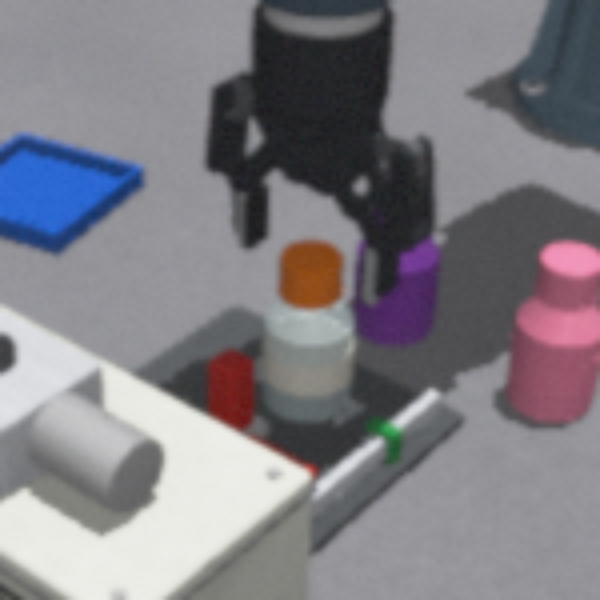

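The fingers straddle the orange cap, which is at crop (311,270), with clear gaps on both sides. Next I close them.

Call:
{"api": "servo_tool", "payload": {
  "targets": [
    [0,0,0,1,0,0,-1],
    [0,0,0,1,0,0,-1],
    [0,0,0,1,0,0,-1],
    [0,0,0,1,0,0,-1],
    [0,0,0,1,0,0,-1],
    [0,0,0,1,0,0,-1],
    [0,0,0,1,0,0,-1],
    [0,0,0,1,0,0,-1]
  ]
}}

```text
time_s: 4.3
eef_pos: [0.5467, 0.0405, 0.0898]
eef_rot: [0.708, 0.006, 0.707, -0.006]
wrist_force: [0.9, -1.2, 5.0]
opening: 0.425
```

Call:
{"api": "servo_tool", "payload": {
  "targets": [
    [0,0,0,-5,0,0,-1],
    [0,0,0,-10,0,0,-1],
    [0,0,0,-20,0,0,-1],
    [0,0,0,-30,0,0,-1],
    [0,0,0,-40,0,0,-1],
    [0,0,0,-40,0,0,-1],
    [0,0,0,-40,0,0,-1],
    [0,0,0,-40,0,0,-1]
  ]
}}

```text
time_s: 5.3
eef_pos: [0.5462, 0.0405, 0.1293]
eef_rot: [0.707, 0.006, 0.707, -0.006]
wrist_force: [-0.1, -0.3, -1.8]
opening: 0.423
```

Run:
```python
from h import *
go([.470,-.278,.22],Rdown(-.018)); snap('scene','s3.png')
a=cv2.imread('pics/s3.png')[80:250,200:350]; cv2.imwrite('pics/s3c.png',cv2.resize(a,None,fx=3.5,fy=3.5))
```

```text
now [0.5462 0.0405 0.1293] rotvec [0.    0.001 0.   ] shift mm [ -90.6 -319.9  -70.5] F [-0.1 -0.3 -1.8] open 0.423 t 5.3 q [-0.14  0.24  1.76 -0.    1.14 -1.7 ]
```

View pics/s3c.png

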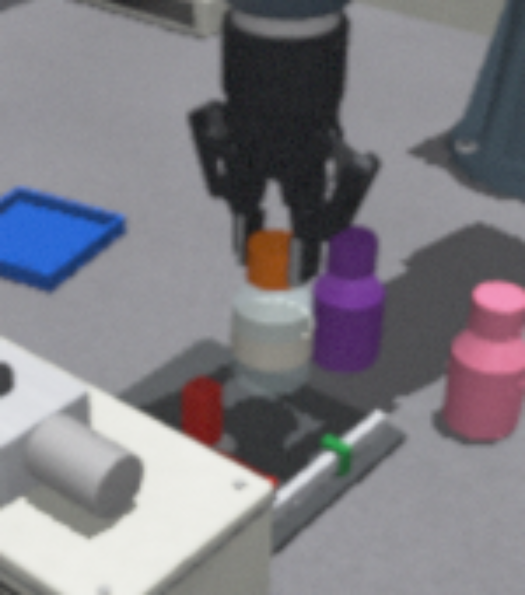

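Call:
{"api": "servo_tool", "payload": {
  "targets": [
    [0,0,0,-20,0,0,-1],
    [0,0,0,-45,-5,0,-1],
    [0,0,0,-70,-25,-3,-1],
    [0,0,0,-85,-60,-10,-1],
    [0,0,0,-90,-100,-20,-1],
    [0,0,0,-90,-145,-32,-1],
    [0,0,0,-90,-190,-42,-1],
    [0,0,0,-90,-230,-50,-1]
  ]
}}

```text
time_s: 6.35
eef_pos: [0.4914, -0.1899, 0.2192]
eef_rot: [0.707, 0.006, 0.707, -0.007]
wrist_force: [1.1, 0.2, -0.9]
opening: 0.422
```

Run:
```python
from h import *
go([.470,-.278,.22],Rdown(-.018))
```

```text
now [ 0.4914 -0.1899  0.2192] rotvec [-0.  0.  0.] shift mm [ -0.8 -88.4 -19.8] F [ 1.1  0.2 -0.9] open 0.422 t 6.35 q [-0.59  0.08  1.74 -0.    1.32 -2.15]
```

Call:
{"api": "servo_tool", "payload": {
  "targets": [
    [0,0,0,0,-30,-7,-1],
    [0,0,0,0,-58,-13,-1],
    [0,0,0,0,-78,-17,-1],
    [0,0,0,0,-88,-20,-1],
    [0,0,0,10,-88,-20,-1],
    [0,0,0,30,-88,-20,-1],
    [0,0,0,55,-88,-20,-1],
    [0,0,0,80,-88,-20,-1]
  ]
}}

```text
time_s: 7.35
eef_pos: [0.4699, -0.2761, 0.1378]
eef_rot: [0.707, 0.006, 0.707, -0.006]
wrist_force: [0.2, 0.0, -2.1]
opening: 0.424
```

Run:
```python
from h import *
go([.470,-.278,.089],Rdown(-.018)); s=snap('scene','s4.png'); snap('side','i4.png')
a=cv2.imread('pics/s4.png')[80:200,150:270]; cv2.imwrite('pics/s4c.png',cv2.resize(a,None,fx=4,fy=4))
a=cv2.imread('pics/i4.png')[200:350,170:320]; cv2.imwrite('pics/i4c.png',cv2.resize(a,None,fx=4,fy=4))
```

```text
now [ 0.4699 -0.2761  0.1378] rotvec [ 0.001 -0.    -0.001] shift mm [48.8 -1.9  0.1] F [ 0.2  0.  -2.1] open 0.424 t 7.35 q [-0.75  0.22  1.76  0.    1.16 -2.3 ]
```

View pics/s4c.png

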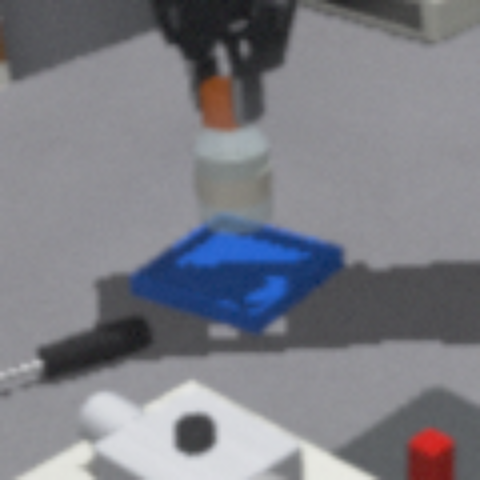

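View pics/i4c.png

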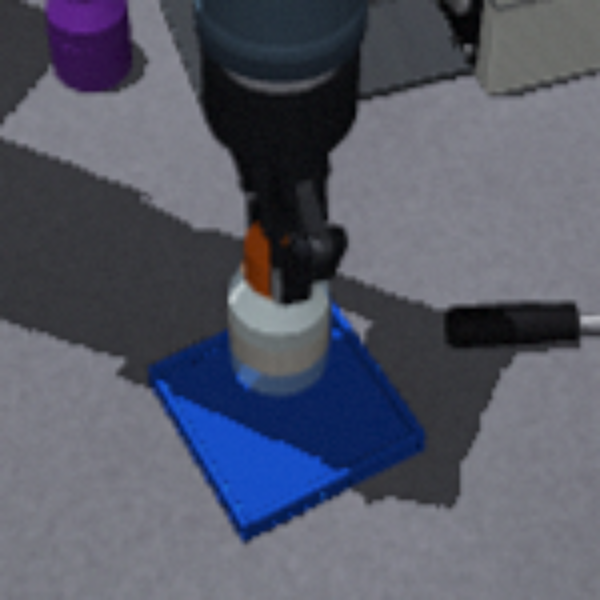

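Call:
{"api": "servo_tool", "payload": {
  "targets": [
    [0,0,0,12,-2,0,-1],
    [0,0,0,24,-2,0,-1],
    [0,0,0,35,-2,0,-1],
    [0,0,0,43,-2,0,-1],
    [0,0,0,48,-2,0,-1],
    [0,0,0,50,-2,0,-1],
    [0,0,0,50.5,-2,0,-1],
    [0,0,0,50.5,-2,0,-1]
  ]
}}

```text
time_s: 8.45
eef_pos: [0.4683, -0.2766, 0.0868]
eef_rot: [0.706, 0.008, 0.708, -0.004]
wrist_force: [-3.7, 3.3, 11.9]
opening: 0.425
```

Run:
```python
from h import *
go([.470,-.278,.087],Rdown(-.018)); s=snap('scene','s5.png'); snap('side','i5.png')
a=np.hstack([cv2.imread('pics/s5.png')[80:200,150:250],cv2.imread('pics/i5.png')[240:360,190:290]]); cv2.imwrite('pics/c5.png',cv2.resize(a,None,fx=4,fy=4))
```

```text
now [ 0.4683 -0.2766  0.0868] rotvec [ 0.001 -0.004 -0.004] shift mm [-0.2 -1.4  1.7] F [-3.7  3.3 11.9] open 0.425 t 8.45 q [-0.75  0.29  1.79  0.    1.06 -2.31]
```

View pics/c5.png

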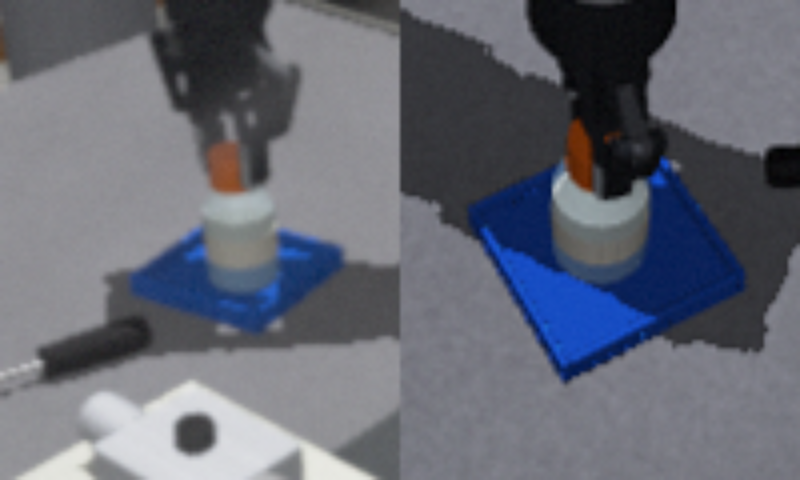

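The bottle is on the tray floor, with about 12 N of contact force. I'll ease up slightly and let go.

Call:
{"api": "servo_tool", "payload": {
  "targets": [
    [0,0,0,-1,-1,1,-1],
    [0,0,0,-1,-1,1,-0.1],
    [0,0,0,-1,-1,1,0.2],
    [0,0,0,-1,-1,1,0.6],
    [0,0,0,-1,-1,1,1],
    [0,0,0,-1,-1,1,1],
    [0,0,0,-1,-1,1,1],
    [0,0,0,-1,-1,1,1]
  ]
}}

```text
time_s: 9.55
eef_pos: [0.4693, -0.2776, 0.0878]
eef_rot: [0.706, 0.008, 0.708, -0.004]
wrist_force: [0.3, 0.0, -0.0]
opening: 1.002
```

Call:
{"api": "servo_tool", "payload": {
  "targets": [
    [0,0,0,-15,0,0,1],
    [0,0,0,-40,0,0,1],
    [0,0,0,-65,0,0,1],
    [0,0,0,-90,0,0,1],
    [0,0,0,-110,0,0,1],
    [0,0,0,-120,0,0,1],
    [0,0,0,-120,0,0,1],
    [0,0,0,-120,0,0,1]
  ]
}}

```text
time_s: 10.55
eef_pos: [0.4694, -0.2778, 0.207]
eef_rot: [0.705, 0.008, 0.709, -0.004]
wrist_force: [-0.6, 0.2, 0.1]
opening: 1.001
```

Run:
```python
from h import *
go([.6113,.031,.15],Rdown(-.018)); s=snap('scene','s6.png'); i=snap('side','i6.png')
for n,c in(('s',s),('i',i)):
    im=c['pixels'].astype(int); m=((im[...,2]>150)&(im[...,1]>60)&(im[...,1]<140)&(im[...,0]<60)).astype(np.uint8)
    print(n,[(st.tolist()) for st in cv2.connectedComponentsWithStats(m)[2][1:] if st[4]>15])
a=np.hstack([s['pixels'][80:200,150:250],i['pixels'][240:360,190:290]]); cv2.imwrite('pics/c6.png',cv2.resize(a,None,fx=4,fy=4))
pickle.dump((s,i),open('d6.pkl','wb'))
```

```text
now [ 0.4694 -0.2778  0.207 ] rotvec [ 0.001 -0.005 -0.005] shift mm [ 58.  310.9 136.9] F [-0.6  0.2  0.1] open 1.001 t 10.55 q [-0.75  0.14  1.7   0.    1.3  -2.31]
s []
i [[233, 268, 10, 9, 57]]
```

View pics/c6.png

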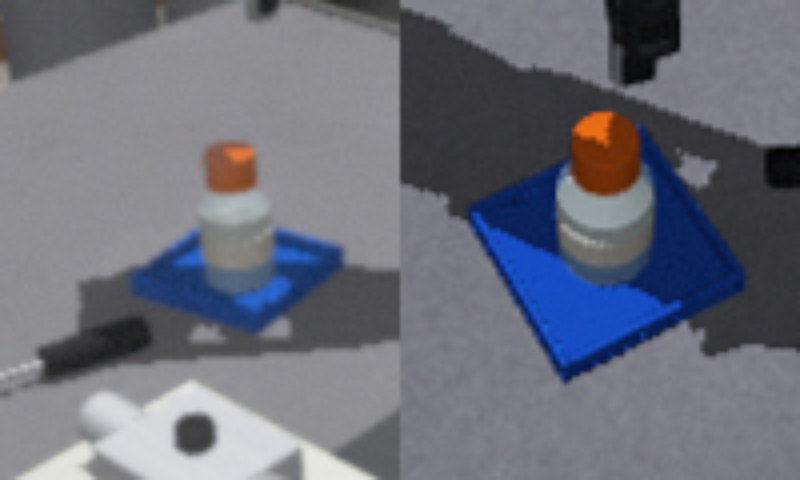

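Run:
```python
from h import *
s,i=pickle.load(open('d6.pkl','rb'))
X=tri(s,(206.8,117.3),i,(240.6,271.2)); print(X,proj(s,X),proj(i,X))
for c,p in((s,(206.8,117.3)),(i,(240.6,271.2))): print(plane(c,p,.111))
```

```text
[ 0.47214347 -0.27310463  0.11313173] [207.33540556 117.12184954] [241.0746999  271.37719605]
[ 0.47089023 -0.2769169   0.111     ]
[ 0.47183366 -0.27083779  0.111     ]
```

Call:
{"api": "servo_tool", "payload": {
  "targets": [
    [0,-0.005,-0.005,0,35,15,1],
    [0,-0.005,-0.005,0,75,33,1],
    [0,-0.005,-0.005,0,120,53,1],
    [0,-0.005,-0.005,0,165,73,1],
    [0,-0.005,-0.005,0,210,92,1],
    [0,-0.005,-0.005,0,255,112,1],
    [0,-0.005,-0.005,0,290,128,1],
    [0,-0.005,-0.005,0,311,137,1]
  ]
}}

```text
time_s: 11.65
eef_pos: [0.6117, 0.0327, 0.2069]
eef_rot: [0.706, 0.006, 0.708, -0.005]
wrist_force: [0.1, 0.3, 0.4]
opening: 1.0
```

Run:
```python
from h import *
go([.6113,.031,.032],Rdown(-.018))
o=ctrl.get_obs(); c=wcam(snap('wrist','w7.png'),o); pickle.dump((o,c),open('w7.pkl','wb'))
go([.6113,.031,.032],Rdown(-.018))
```

```text
now [0.6117 0.0327 0.2069] rotvec [ 0.003 -0.002 -0.001] shift mm [ 1.749e+02 -1.800e+00 -1.000e-01] F [0.1 0.3 0.4] open 1.0 t 11.65 q [-0.14  0.29  1.53  0.    1.33 -1.7 ]
now [0.6123 0.0343 0.207 ] rotvec [ 0.003 -0.001 -0.002] shift mm [175.   -3.7  -0.8] F [-1.4  0.5 -0.4] open 0.998 t 11.7 q [-0.14  0.29  1.53  0.    1.33 -1.69]
```

View pics/w7.png

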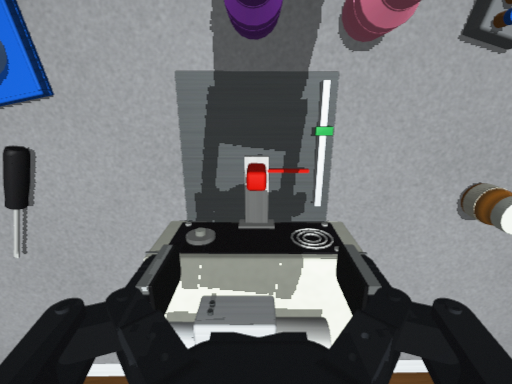

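Run:
```python
from h import *
a=cv2.imread('pics/w7.png')[100:220,230:350]; cv2.imwrite('pics/w7c.png',cv2.resize(a,None,fx=5,fy=5,interpolation=cv2.INTER_CUBIC))
```

```text
(no output)
```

View pics/w7c.png

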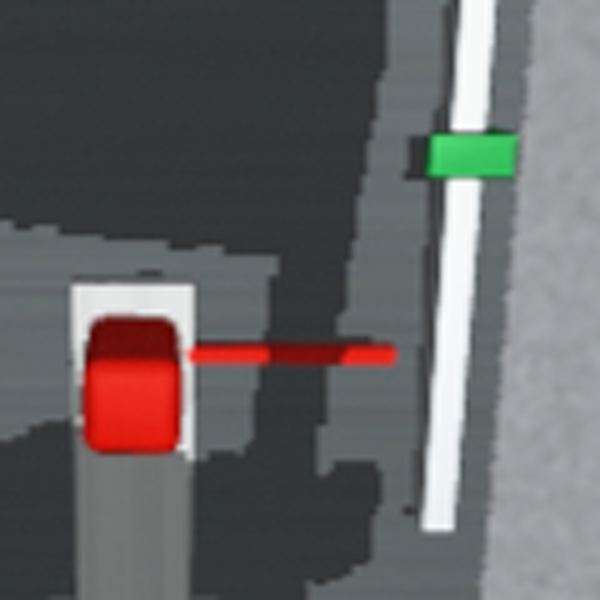

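Run:
```python
from h import *
o,w=pickle.load(open('w7.pkl','rb')); o1,w1=pickle.load(open('w1.pkl','rb'))
d=pickle.load(open('d0.pkl','rb')); s,i=d['scene'],d['side']
W=lambda x,y:(230+x/5-.4,100+y/5-.4); W1=lambda x,y:(160+x/5-.4,200+y/5-.4)
m=plane(w,W(473,156),.03);p=plane(w,W(395,355),.017);g=plane(w,W(132,405),.07)
rf=plane(w,W(442,530),.024); rb=plane(w,W(471,131),.024)
print(m,p,g,'yaw',np.arctan2(rf[1]-rb[1],rf[0]-rb[0]))
for n,a,b in [('mark',W(473,156),W1(579,267)),('ptr',W(395,355),W1(538,377))]: print(n,tri(w,a,w1,b))
for y in(-.018,-.022,-.03):
    ux=np.array([np.cos(y),np.sin(y),0]); print(y,'travel',(m-p)@ux)
```

```text
[0.56297273 0.11001554 0.03      ] [0.61272702 0.09655055 0.017     ] [0.60978153 0.03125839 0.07      ] yaw -0.014436524552426375
mark [0.56310209 0.11031934 0.02775527]
ptr [0.61251163 0.09622185 0.01743851]
-0.018 travel -0.04998859454350491
-0.022 travel -0.05003846363147638
-0.03 travel -0.05013579917927293
```

The travel to the mark is about 50 mm, and the grip is at (0.611, 0.031). I'll descend with the jaws straddling the grip.

Call:
{"api": "servo_tool", "payload": {
  "targets": [
    [0.003,0,0,25,-3.5,-1,1],
    [0.003,0,0,60,-3.5,-1,1],
    [0.003,0,0,95,-3.5,-1,1],
    [0.003,0,0,125,-3.5,-1,1],
    [0.003,0,0,150,-3.5,-1,1],
    [0.003,0,0,167,-3.5,-1,1],
    [0.003,0,0,174,-3.5,-1,1],
    [0.003,0,0,174,-3.5,-1,1]
  ]
}}

```text
time_s: 12.7
eef_pos: [0.6111, 0.031, 0.033]
eef_rot: [0.707, 0.007, 0.707, -0.006]
wrist_force: [0.2, -0.2, 0.0]
opening: 0.999
```

Run:
```python
from h import *
go([.6113,.031,.032],Rdown(-.018)); s=snap('scene','s8.png')
cv2.imwrite('pics/s8c.png',cv2.resize(s['pixels'][130:250,200:330],None,fx=5,fy=5))
```

```text
now [0.6111 0.031  0.033 ] rotvec [ 0.    -0.001 -0.002] shift mm [1.  0.  0.2] F [ 0.2 -0.2  0. ] open 0.999 t 12.7 q [-0.14  0.5   1.63  0.    1.01 -1.7 ]
```

View pics/s8c.png

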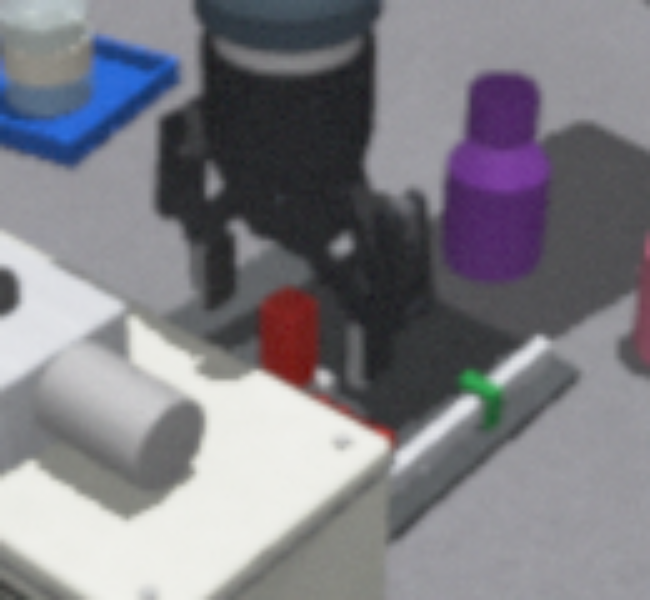

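The fingers straddle the red grip at crop (290,335). I'll close them now.

Call:
{"api": "servo_tool", "payload": {
  "targets": [
    [0,0,0,0,0,0,-1],
    [0,0,0,0,0,0,-1],
    [0,0,0,0,0,0,-1],
    [0,0,0,0,0,0,-1],
    [0,0,0,0,0,0,-1],
    [0,0,0,0,0,0,-1],
    [0,0,0,0,0,0,-1],
    [0,0,0,0,0,0,-1]
  ]
}}

```text
time_s: 13.75
eef_pos: [0.6118, 0.0306, 0.0341]
eef_rot: [0.707, 0.007, 0.707, -0.006]
wrist_force: [-3.1, -1.9, 5.5]
opening: 0.248
```

Call:
{"api": "servo_tool", "payload": {
  "targets": [
    [0,0,0,0,0,-5,-1],
    [0,0,0,0,0,-12,-1],
    [0,0,0,0,0,-20,-1],
    [0,0,0,0,0,-28,-1],
    [0,0,0,0,0,-35,-1],
    [0,0,0,0,0,-40,-1],
    [0,0,0,0,0,-42,-1],
    [0,0,0,0,0,-42,-1]
  ]
}}

```text
time_s: 14.75
eef_pos: [0.5709, 0.0314, 0.0342]
eef_rot: [0.708, 0.007, 0.706, -0.006]
wrist_force: [6.5, -0.2, -5.1]
opening: 0.248
```

Run:
```python
from h import *
go([.5613,.032,.032],Rdown(-.018)); o=ctrl.get_obs(); s=snap('scene','s9.png'); w=wcam(snap('wrist','w9.png'),o)
cv2.imwrite('pics/s9c.png',cv2.resize(s['pixels'][130:250,200:330],None,fx=5,fy=5))
```

```text
now [0.5709 0.0314 0.0342] rotvec [-0.     0.003 -0.001] shift mm [ 2.1  0.4 -9.6] F [ 6.5 -0.2 -5.1] open 0.248 t 14.75 q [-0.15  0.42  1.74  0.    0.97 -1.71]
```

View pics/s9c.png

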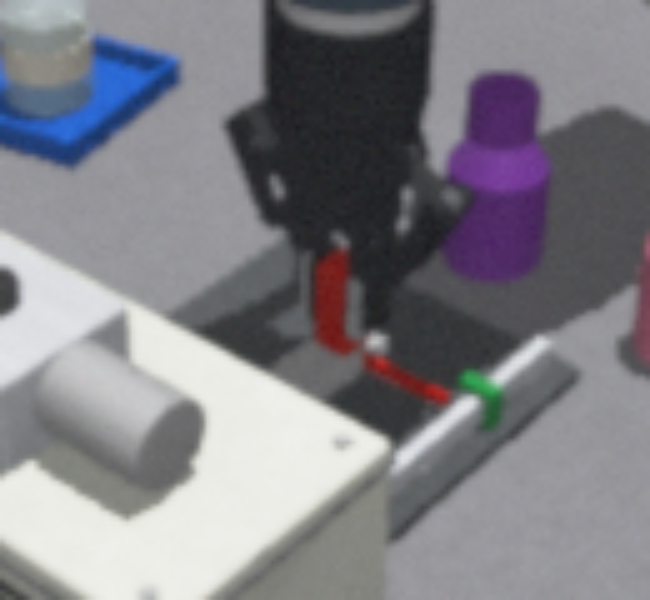

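View pics/w9.png

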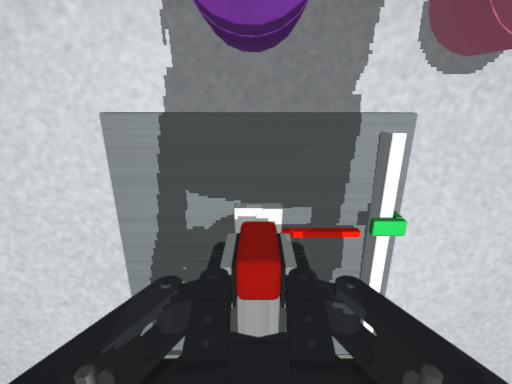

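Grip held and the slide is moving. The wrist view shows the pointer tip at (358,233) and the mark at (388,228). I'll measure the rest.

Run:
```python
from h import *
a=cv2.imread('pics/w9.png')[190:270,330:430]; cv2.imwrite('pics/w9c.png',cv2.resize(a,None,fx=7,fy=7,interpolation=cv2.INTER_CUBIC))
```

```text
(no output)
```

View pics/w9c.png

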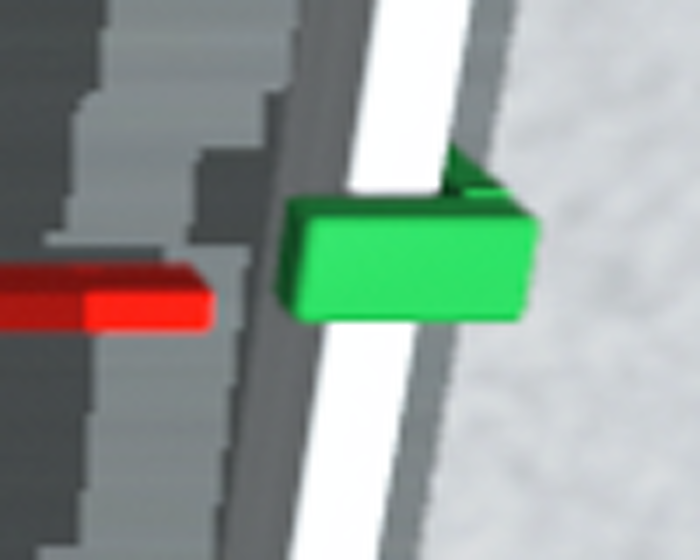

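```bash
cat >> h.py <<'E'
def rem(w,pp,mp,yaw=-.018):
    m=plane(w,mp,.03);p=plane(w,pp,.017); ux=np.array([np.cos(yaw),np.sin(yaw),0]); print('mark',m.round(4),'ptr',p.round(4),'pointer-mark mm',((p-m)@ux*1000).round(2))
E
python3 - <<'E'
from h import *
# rebuild camera from pose at time of picture
o=dict(ctrl.get_obs()); print(o['eef_pos'],o['time_s'])
o['eef_pos']=np.array([.5709,.0314,.0342]);o['eef_rot']=[.708,.007,.706,-.006]
w=wcam(ctrl.camera('wrist'),o)
W=lambda x,y:(330+x/7-.43,190+y/7-.43)
rem(w,W(208,309),W(418,268))
go([.5613,.032,.032],Rdown(-.018))
E
```

```text
[0.5709552  0.03137973 0.03417928] 14.85
mark [0.5621 0.1099 0.03  ] ptr [0.5724 0.0978 0.017 ] pointer-mark mm 10.48
now [0.571  0.0314 0.0342] rotvec [-0.     0.003 -0.001] shift mm [ 2.1  0.4 -9.7] F [ 6.8 -2.1 -4.2] open 0.248 t 14.9 q [-0.15  0.42  1.74  0.    0.97 -1.71]
```

Call:
{"api": "servo_tool", "payload": {
  "targets": [
    [0,0,0,0,0,-3,-1],
    [0,0,0,0,0,-6,-1],
    [0,0,0,0,0,-8,-1],
    [0,0,0,0,0,-9.5,-1],
    [0,0,0,0,0,-10.5,-1],
    [0,0,0,0,0,-10.5,-1],
    [0,0,0,0,0,-10.5,-1],
    [0,0,0,0,0,-10.5,-1]
  ]
}}

```text
time_s: 15.9
eef_pos: [0.5617, 0.0316, 0.0342]
eef_rot: [0.709, 0.007, 0.705, -0.006]
wrist_force: [7.9, -0.9, -4.3]
opening: 0.249
```

Run:
```python
from h import *
go([.561,.032,.032],Rdown(-.018)); o=ctrl.get_obs(); s=snap('scene','s10.png'); w=wcam(snap('wrist','w10.png'),o); pickle.dump((o,w,s),open('w10.pkl','wb'))
a=w['pixels'][190:270,330:430]; cv2.imwrite('pics/w10c.png',cv2.resize(a,None,fx=7,fy=7,interpolation=cv2.INTER_CUBIC))
cv2.imwrite('pics/s10c.png',cv2.resize(s['pixels'][130:250,180:310],None,fx=5,fy=5,interpolation=cv2.INTER_CUBIC))
```

```text
now [0.5617 0.0316 0.0342] rotvec [-0.     0.007 -0.001] shift mm [ 2.2  0.4 -0.7] F [ 7.9 -0.9 -4.3] open 0.249 t 15.9 q [-0.16  0.41  1.77  0.    0.96 -1.71]
```

View pics/w10c.png

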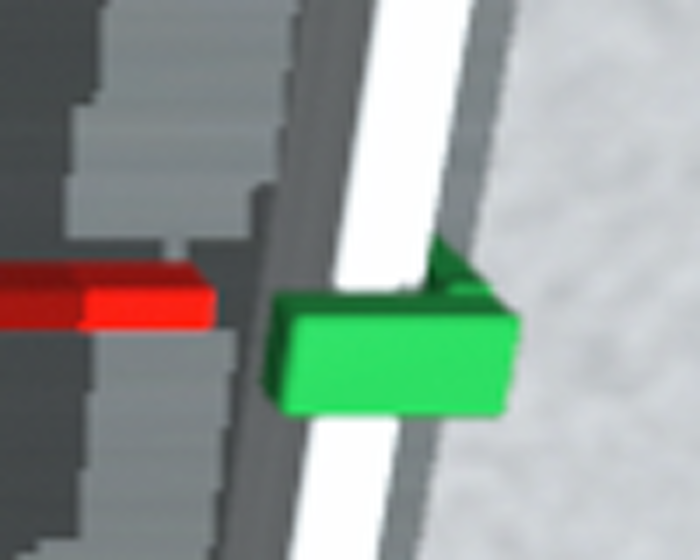

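View pics/s10c.png

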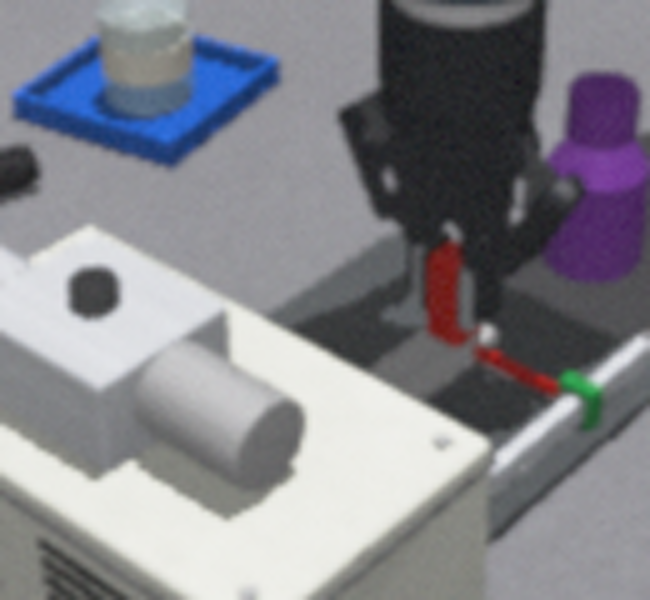

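Run:
```python
from h import *
o,w,s=pickle.load(open('w10.pkl','rb'))
W=lambda x,y:(330+x/7-.43,190+y/7-.43); S=lambda x,y:(180+x/5-.4,130+y/5-.4)
rem(w,W(208,309),W(402,364)); rem(s,S(559,388),S(581,381))
m=tri(w,W(402,364),s,S(581,381)); p=tri(w,W(210,309),s,S(559,388)); print(m,p,(p-m)@[1,-.018,0])
```

```text
mark [0.562  0.1098 0.03  ] ptr [0.5632 0.0979 0.017 ] pointer-mark mm 1.44
mark [0.5624 0.1098 0.03  ] ptr [0.5598 0.0962 0.017 ] pointer-mark mm -2.33
[0.5621589  0.10980264 0.02986912] [0.5620143  0.09742571 0.01906768] 7.818886102616281e-05
```

Call:
{"api": "servo_tool", "payload": {
  "targets": [
    [0,0,0,0,0,-1.5,-1],
    [0,0,0,0,0,-2,-1],
    [0,0,0,0,0,-2,-1],
    [0,0,0,0,0,-2,-1],
    [0,0,0,0,0,-2,-1],
    [0,0,0,0,0,-2,-1],
    [0,0,0,0,0,-2,-1],
    [0,0,0,0,0,-2,-1]
  ]
}}

```text
time_s: 17.0
eef_pos: [0.5611, 0.0316, 0.0342]
eef_rot: [0.711, 0.007, 0.704, -0.006]
wrist_force: [8.2, -1.0, -5.9]
opening: 0.251
```

Run:
```python
from h import *
go([.561,.032,.032],Rdown(-.018)); o=ctrl.get_obs(); s=snap('side','i11.png'); w=wcam(snap('wrist','w11.png'),o); pickle.dump((o,w,s),open('w11.pkl','wb'))
a=w['pixels'][190:270,330:430]; cv2.imwrite('pics/w11c.png',cv2.resize(a,None,fx=7,fy=7,interpolation=cv2.INTER_CUBIC))
a=s['pixels']; cv2.imwrite('pics/i11b.png',cv2.resize(a[120:350,150:400],None,fx=2.4,fy=2.4))
go([.561,.032,.032],Rdown(-.018))
```

```text
now [0.5611 0.0316 0.0342] rotvec [-0.001  0.01  -0.001] shift mm [ 2.2  0.4 -0.1] F [ 8.2 -1.  -5.9] open 0.251 t 17.0 q [-0.16  0.4   1.77  0.    0.96 -1.71]
now [0.561  0.0316 0.0342] rotvec [-0.001  0.01  -0.001] shift mm [ 2.2  0.4 -0.1] F [ 8.3 -0.3 -5.6] open 0.25 t 17.1 q [-0.16  0.4   1.77  0.    0.96 -1.71]
```

View pics/w11c.png

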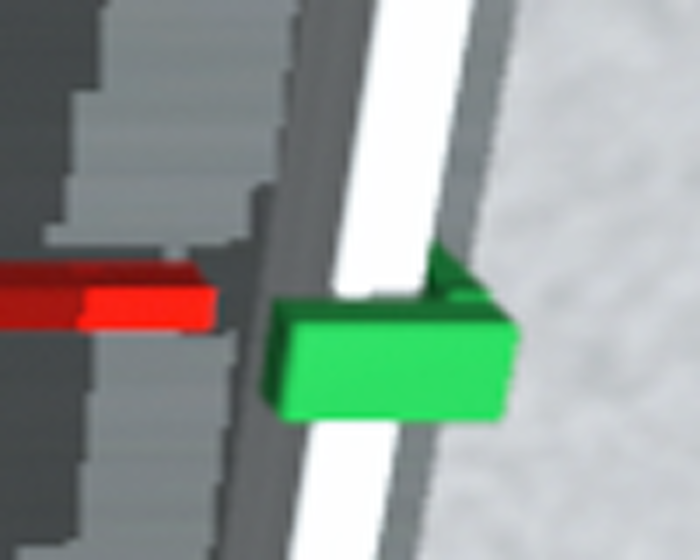

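View pics/i11b.png

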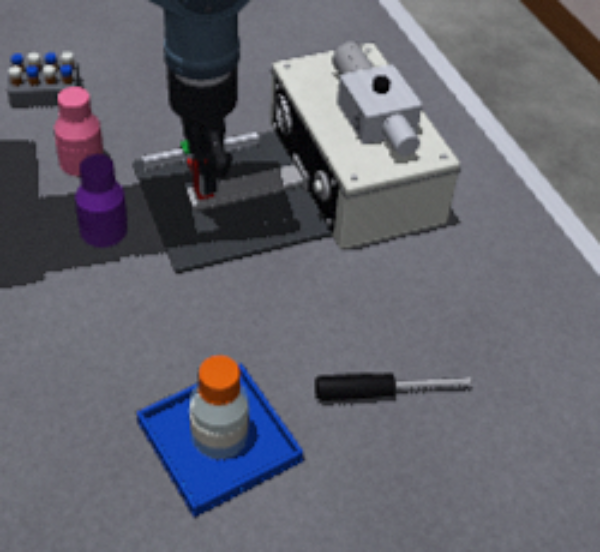

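Run:
```python
from h import *
o,w,s=pickle.load(open('w11.pkl','rb'))
W=lambda x,y:(330+x/7-.43,190+y/7-.43)
rem(w,W(208,308),W(402,370))
print(np.abs(ctrl.get_obs()['dq']).max()); print(ctrl.hand_in())
```

```text
mark [0.562  0.1099 0.03  ] ptr [0.5626 0.0979 0.017 ] pointer-mark mm 0.8
0.0017884769296167488
the job is handed in; nothing more can be done
None
```

I lifted the orange-capped bottle by its cap and set it upright in the blue tray. Then I gripped the red grip, pulled the slide out about 51 mm, and handed in at about 17 s still holding it at the green mark.

- **Bottle:** two views put it at about (0.472, -0.273), within about 5 mm of the tray centre at (0.470, -0.278). It is upright and let go.
- **Pointer:** the last wrist view puts it 0.8 mm short of the mark's centre. An earlier check, before a final 0.6 mm pull, disagreed slightly. The wrist view gave +1.4 mm, the coarser scene camera gave -2.3 mm, and the two combined gave about 0. All are inside the 5 mm tolerance.
- **Hold:** the arm was still at hand-in. The wrist force along the travel was about 8 N, which fits the spring force expected there. The gripper was shut on the grip at 0.25 opening.
- **Other items:** in the last side view the vial block and the screwdriver look unmoved. That crop did not show the amber jar, and the arm did not go near it.

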